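# Set the belt grinder's tool arm and hold its tension arm down for a belt change

### The arm

A 6-joint arm with a two-finger parallel gripper is mounted at the origin on the work surface; the furniture and walls round the work are solid. World frame = base frame: x ahead of the robot, y to its left, z up, the work surface at z = 0. Lengths are in mm, angles in rad, forces in N, time in s.
With the tool pointing down it reaches from about 275 to 825 mm from the base axis. Payload 5.2 kg.
Tool frame: the origin (TCP) lies at the very end of the fingers, on their centre line; the grasp point (between the pads) lies ctrl.pinch_z behind it (ctrl.pinch_z is the distance from the TCP to the grasp point, in mm); z points along the fingers, y is the line along which they close (so a half turn about z gives the same grasp; the last joint's range is limited). The gripper opens to 93 mm and grips with 3 to 60 N. Pads are 15 mm wide; open, the fingers measure 128 mm over their backs; the gripper's body (75 mm by 188 mm) begins 65 mm behind the grasp point.
Start: joints at [1.107, 0.259, 1.535, -0, 1.348, -0.203], TCP at [141.797, 531.412, 218.653] pointing down, gripper open.
Joint ranges: [-3.14, 3.14], [-0.91, 2.08], [0.19, 2.58], [-1.22, 4.36], [0.22, 2.71], [-3.12, 3.12]. Speed limits (rad/s): [2.57, 2.57, 3.14, 3.14, 3.14, 3.14].

### API

Orientations are given as a unit quaternion [x, y, z, w].
In Python, from plant import ctrl, cams, job gives the robot as it stands.
- The arm moves only by the tool send_rows, never from a script. Its argument "rows" is a list of rows, each a list of 4 numbers: the shift along the tool's x, y, z in mm, then the turn about the tool's z in degrees. A call has 1 to 8 rows; each row is the pose to reach, as a shift and turn from the pose commanded when the call began, along the tool's axes at that moment; what a row does not reach only later rows make up. A row lasts 1/12 s, in which the tool goes at most 41.7 mm and 7.16 degrees, less where a joint would pass 70% of its speed; a pose out of reach is approached as far as the arm can. A call with a gripper value outside its range is refused whole. "jaw" is the closure in counts, from 0 (fully open) to 255 (shut), set as the call begins (left out, the last holds). The fingers move at their own pace and stop on an object; the grip force is fixed at half the most. Time passes only in rows, so rows that repeat a pose let the fingers close. It gives the time, the measured TCP pose, the force, the opening and the grip force at its end, in the units of the state.
- ctrl.get_state(): the state, without advancing time (a new reading comes with each control period).
- cams.get_image(name): name is "scene" or "top" or "wrist"; returns a dict with "pixels" (400x640x3 uint8, blue, green, red), "fx", "fy", "cx", "cy" (pixels), "world_from_camera" (4x4, takes a point from camera to world coordinates). Camera axes: x right, y down, z forward; pixel columns grow to the right and rows downward; lengths in mm; the calibration is good to about 2 mm. A picture is of the moment at which its call begins. There is no depth.
- job.finish_job(): hands the job in; it is judged then, once.
The state is a dict: "time": time; "joint_positions": joint angles; "qd": joint speeds; "tau": joint torques, N m; "tool_pos": TCP position; "tcp_rot": TCP orientation; "force": force on the tool from outside, world axes, zero at the start; "torque": the same for the moment, N m; "grip_width": finger opening in mm; "grip_force": force on a finger pad.
Only numpy, scipy, OpenCV 4.12 (cv2) and the standard library are available. Lean on these libraries where they do the work, as an engineer would, in place of code of your own. Each camera call takes 0.05 s, during which the arm holds its last target. There are 200 camera calls.

### The job

Get the little belt grinder ready for its next sanding belt: take the black knob and draw the sprung tool arm out until its brass pointer stands at the line on the red clip on the rule, then let the knob go (its brake keeps the arm there). Then press the sprung tension arm down by its red grip, past all three clicks of its ratchet and on to its stop, and finish while the hand is still holding it down there, with the tool arm still on its mark, so that I can slip the belt on. Leave the bottle, the jar and the sanding block beside the grinder where they stand.

Things in the scene. Friction and masses are not known exactly. Their poses are not given: they have to be found in the camera images.
- grinder: Blue belt grinder without its belt, bolted down; base 160x190 mm, plate 105x10, 224 high. x: the way the tool arm is drawn out, y: to the grey motor behind the plate. Origin on the bench. Tension arm on the -y side; tool arm along x at y=20, z=125. A 95 mm post stands 0.29 m straight ahead of the robot; the grinder is left of it: pass it with the arm folded upright.
- tool_arm (a joint): How far the tool arm is drawn out, m: 0 fully in, 0.060 fully out. 20 mm square steel bar with a contact wheel at its end; a spring (2 to 4.5 N) draws it in, a brake (8 N) keeps it where it is left. Drawing it out takes 10 to 13 N.
- knob (a point): Centre of the top of the black pull knob, which stands upright on the tool arm: 25 mm across, 46 mm tall, top 190 mm above the bench, foot 144 mm. It lies 95 mm (arm fully in) in +x from the grinder's origin. The rule and the clip (top 146 mm above the bench) lie beside the bar at its foot on the -y side. Moves with the tool arm along the grinder's x.
- pointer (a point): Tip of the flat brass pointer that rides on the tool arm, over the rule, 142 mm above the bench and 40 mm in -x from the knob. Its x axis is the grinder's x.
- mark (a point): White line on the red clip (7x7x10 mm) that is set on the rule, at the pointer's height. Its x axis is the grinder's x: the tool arm is on its mark when pointer and mark have the same x in the grinder's frame. The clip is fast; 6 to 40 mm remain to be drawn out.
- tension_arm (a joint): Turn of the tension arm, rad: 0 = up (grip end 0.40 rad above level), grows as the grip is pressed down, 0.70 = down at its stop (0.30 rad below level). The ratchet clicks at about 0.16, 0.36 and 0.56; let go after the last click, it springs back to 0.54 and is caught there. The push on the grip rises from 6 N to 14 N near the stop, with 1 to 2 N more at a tooth.
- grip (a point): Top of the middle of the tension arm's red grip: a bar 22 mm thick, 56 mm long along the grinder's y, 114 mm from the pivot in -x; about 260 mm above the bench when up, 182 mm when down. The point turns with the arm.
- tension_pivot (a point): Axis of the tension arm (along the grinder's y), fixed, 205 mm above the bench. The grip's centre moves round it at 114 mm, in -x from it.
- pawl (a joint): Lift of the brass pawl under the tension arm's pivot, rad: about 0 when it lies in a gap, 0.08 when a tooth has pushed it aside. It works by itself.
- oil_bottle: Green oil bottle, 49 mm across, 130 tall, behind the grinder; origin at the centre of its foot. Bystander.
- jar_nails: Jar with a blue lid, 61 mm across, 75 tall, on the motor side beyond the tool arm; origin at the centre of its foot. Bystander.
- sanding_block: Wooden sanding block, 62x112x32 mm, on the wheel side; origin at the centre of its underside. Bystander.

How it is judged:
By the outcome, as a careful person would: the job done as asked, in the order asked, and still so for the second after the job is handed in, while the arm keeps its last pose, push and grip.
It also fails if it takes over 64 s, if anything falls off the work surface, if the arm or the gripper's body presses on something with over 40 N, if the wrist force passes 120 N, or if a joint passes its speed limit or range.

## Working session

There is one attempt and no reset: what is moved stays moved. The work goes in short steps, Python scripts to look and compute and a tool call to move; the robot and the scene stay as the last step left them, time stands still between calls to the robot, and variables do not carry over. Pictures are saved under pics/ and viewed, at most 10 in all, crops included, and the job is handed in when it is done.

Besides the shell and the picture viewer there is one more tool, called after "Call:" in YAML: its name, and indented under it one key for each argument. send_rows: Moves the arm, as the interface text tells. Its arguments: {"type":"object","properties":{"rows":{"type":"array"},"jaw":{"type":"number"}},"required":["rows"]}

```bash
mkdir -p pics; ls
python3 - <<'E'
from plant import ctrl,cams,job
import cv2,numpy as np
s=ctrl.get_state(); print({k:np.round(v,3).tolist() for k,v in s.items()}, ctrl.pinch_z)
ims=[]
for n in("scene","top"):
    d=cams.get_image(n); cv2.imwrite(f"pics/{n}0.png",d["pixels"]); np.savez(f"{n}0.npz",**d)
    print(n,d["fx"],d["cx"],d["cy"],np.round(d["world_from_camera"],3).tolist())
E
```

```text
pics
{'time': 0.0, 'joint_positions': [1.107, 0.259, 1.536, -0.0, 1.348, -0.203], 'qd': [-0.002, -0.001, 0.0, 0.001, -0.0, 0.0], 'tau': [-0.002, -43.732, -28.4, 0.072, 0.042, -0.0], 'tool_pos': [141.588, 530.924, 217.841], 'tcp_rot': [0.13, 0.992, -0.001, -0.0], 'force': [0.064, 0.016, -0.462], 'torque': [0.002, -0.004, 0.019], 'grip_force': 0.0, 'grip_width': 93.189} 18.8
scene 501.2121379762852 321.4261244189504 203.5061204161235 [[0.538, -0.576, 0.616, -94.083], [-0.843, -0.355, 0.404, -28.265], [-0.014, -0.736, -0.676, 809.477], [0.0, 0.0, 0.0, 1.0]]
top 406.6334741671782 321.0897448841722 200.24641216649633 [[0.005, -0.998, 0.066, 414.367], [-1.0, -0.005, 0.001, 381.432], [-0.001, -0.066, -0.998, 1026.109], [0.0, 0.0, 0.0, 1.0]]
```

View pics/scene0.png

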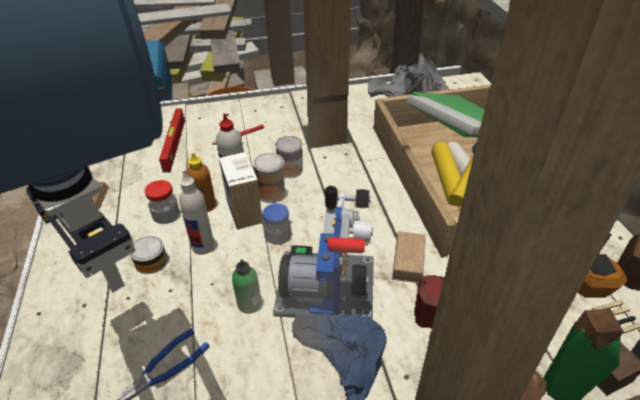

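View pics/top0.png

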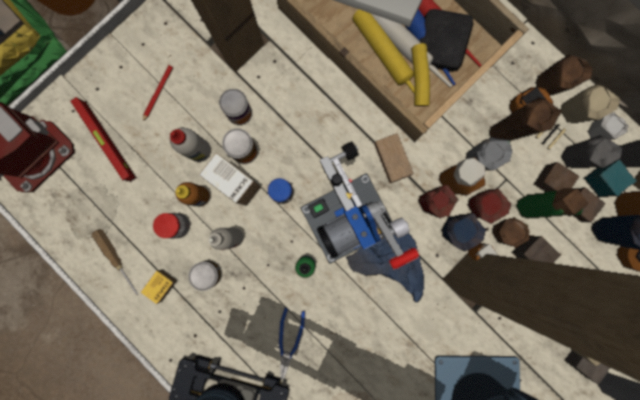

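Run:
```python
import cv2,numpy as np
a=cv2.imread("pics/top0.png")[135:285,290:430]; b=cv2.imread("pics/scene0.png")[175:325,265:385]
a=cv2.resize(a,None,fx=4,fy=4,interpolation=2)[:600,:420*1]if 0 else cv2.resize(a,(400,429),interpolation=2)
b=cv2.resize(b,(343,429),interpolation=2)
cv2.imwrite("pics/z0.png",np.hstack([a,b]))
```

```text
(no output)
```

View pics/z0.png

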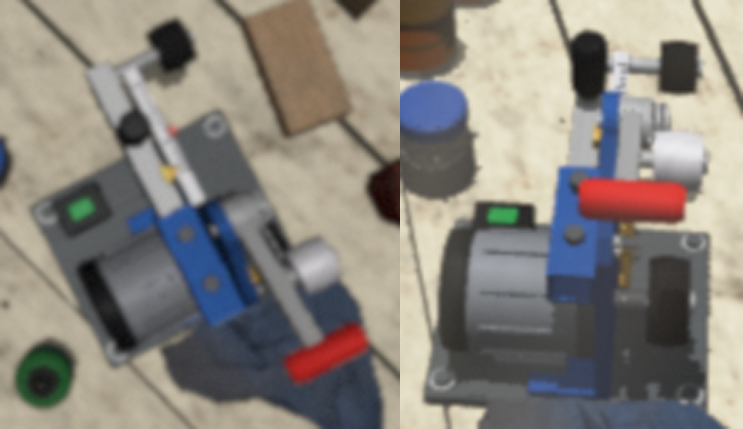

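```bash
cat > h.py <<'E'
import numpy as np,cv2
def ray(d,u,v):
    W=d["world_from_camera"]; r=W[:3,:3]@[(u-d["cx"])/d["fx"],(v-d["cy"])/d["fy"],1]; return W[:3,3],r
def onz(d,u,v,z):
    o,r=ray(d,u,v); return o+r*(z-o[2])/r[2]
def proj(d,p):
    W=d["world_from_camera"]; c=W[:3,:3].T@(np.asarray(p)-W[:3,3]); return [d["fx"]*c[0]/c[2]+d["cx"],d["fy"]*c[1]/c[2]+d["cy"]]
def blob(im,lo,hi,box=None):
    m=cv2.inRange(cv2.cvtColor(im,cv2.COLOR_BGR2HSV),lo,hi)
    if box: k=np.zeros_like(m); k[box[1]:box[3],box[0]:box[2]]=1; m=m*k
    n,l,s,c=cv2.connectedComponentsWithStats(m); return [(int(s[i,4]),np.round(c[i],1).tolist()) for i in range(1,n) if s[i,4]>2]
E
python3 - <<'E'
from h import *
T=dict(np.load("top0.npz"));S=dict(np.load("scene0.npz"))
t=lambda x,y:(290+x/2.857,135+y/2.86); s=lambda x,y:(265+(x-400)/2.857,175+y/2.86)
pr=lambda n,p:print(n,np.round(p,1))
pr("knob top",onz(T,*t(133,124),190)); pr("knob scene",onz(S,*s(589,42),190))
pr("pointer",onz(T,*t(168,172),142)); pr("clip",onz(T,*t(173,131),146))
pr("pointerS",onz(S,*s(597,135),142))
pr("grip T",onz(T,*t(328,353),260)); pr("grip S",onz(S,*s(632,198),258))
pr("gripends",onz(T,*t(290,367),255)-onz(T,*t(364,340),255))
b=[onz(T,*t(*p),12)for p in((45,213),(213,125),(118,357))]
for q in b: pr("bolt",q)
d=b[1]-b[0]; print(np.degrees(np.arctan2(-d[1],-d[0]))-90); d=b[0]-b[2]; print(np.degrees(np.arctan2(d[1],d[0])))
d=onz(T,*t(92,72),135)-onz(T,*t(155,208),135);pr("bar",d);print(np.degrees(np.arctan2(d[1],d[0])))
pr("jar",onz(T,*t(-25,160),75)); pr("oil",onz(T,*t(44,376),130))
pr("wheel",onz(T,*t(170,45),125))
for p in((248,20),(290,133),(350,105),(310,0)): pr("block",onz(T,*t(*p),32))
E
```

```text
knob top [515.4 350.4 190. ]
knob scene [512.1 346.8 190. ]
pointer [484.5 321.8 142. ]
clip [515.5 318.3 146. ]
pointerS [482.1 322.1 142. ]
grip T [357.  224.9 260. ]
grip S [351.7 221.2 258. ]
gripends [-17.9  48.9   0. ]
bolt [458.4 420.5  12. ]
bolt [536.4 273.6  12. ]
bolt [334.  356.2  12. ]
27.97938839993209
27.31711906144428
bar [105.   48.9   0. ]
24.99029101453517
jar [498.8 475.9  75. ]
oil [328.6 415.7 130. ]
wheel [585.6 319.2 125. ]
block [625.5 245.3  32. ]
block [527.4 209.5  32. ]
block [551.9 157.7  32. ]
block [643.3 191.5  32. ]
```

Call:
send_rows:
  rows:
    - [-20, -4, -35, -7]
    - [-55, -11, -50, -14]
    - [-95, -18, -62, -21]
    - [-133, -26, -62, -28]
    - [-172, -34, -62, -35]
    - [-210, -42, -62, -42]
    - [-250, -50, -62, -42]
    - [-290, -57, -62, -42]

```text
time: 0.77
tool_pos: [402.8, 402.9, 280.4]
tcp_rot: [-0.235, 0.972, -0.0, -0.0]
force: [0.7, 0.8, -0.2]
grip_width: 92.8
grip_force: 0.0
```

```bash
cat > st.py <<'E'
from plant import ctrl
import numpy as np,sys
from scipy.spatial.transform import Rotation as R
s=ctrl.get_state(); p=np.array(s["tool_pos"]); M=R.from_quat(s["tcp_rot"]).as_matrix()
print("t",round(s["time"],2),"pos",p.round(1),"y-yaw",round(np.degrees(np.arctan2(M[1,1],M[0,1])),2),"z",M[:,2].round(3),"F",np.round(s["force"],1),"w",round(s["grip_width"],1),"gf",round(s["grip_force"],1),"q",np.round(s["joint_positions"],2))
if len(sys.argv)>3: print("tool delta",(M.T@(np.array(sys.argv[1:4],float)-p)).round(1))
E
python3 st.py 514 349 280
```

```text
t 0.77 pos [402.8 402.9 280.4] y-yaw 117.21 z [-0.001 -0.    -1.   ] F [ 0.7  0.8 -0.2] w 92.8 gf 0.0 q [ 0.59  0.26  1.38  0.    1.5  -1.46]
tool delta [-74.2 -98.8   0.4]
```

Call:
send_rows:
  rows:
    - [-24, -32, 0, 0]
    - [-48, -64, 0, 0]
    - [-68, -90, 0, 0]
    - [-74, -98, 0, 0]
    - [-74, -98, 0, 0]

```text
time: 1.18
tool_pos: [514.3, 348.7, 279.2]
tcp_rot: [-0.232, 0.973, -0.0, -0.001]
force: [-0.6, 0.0, -0.6]
grip_width: 93.0
grip_force: 0.0
```

```bash
python3 st.py 514 349 280
python3 - <<'E'
from plant import cams
import cv2,numpy as np
d=cams.get_image("wrist"); np.savez("w1.npz",**d); cv2.imwrite("pics/w1.png",d["pixels"])
print(np.round(d["world_from_camera"],3).tolist(),d["fx"])
E
```

```text
t 1.18 pos [514.3 348.7 279.2] y-yaw 116.83 z [-0.001 -0.001 -1.   ] F [-0.6  0.  -0.6] w 93.0 gf 0.0 q [ 0.42  0.36  1.25 -0.    1.54 -1.62]
tool delta [ 0.1  0.4 -0.8]
[[-0.451, 0.857, 0.25, 444.152], [0.893, 0.433, 0.126, 314.119], [-0.0, 0.28, -0.96, 445.644], [0.0, 0.0, 0.0, 1.0]] 324.3961563743036
```

View pics/w1.png

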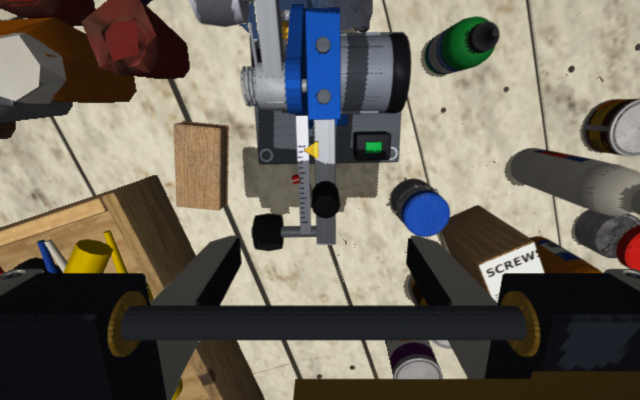

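Run:
```python
from h import *
d=dict(np.load("w1.npz")); im=d["pixels"]
print("red",blob(im,(0,120,60),(8,255,255),(270,160,320,205)),blob(im,(172,120,60),(180,255,255),(270,160,320,205)))
print("yel",blob(im,(15,120,90),(35,255,255),(290,130,340,170)))
print("blk",blob(im,(0,0,0),(180,255,45),(305,160,345,225)))
# bar edges -> yaw
for z,a in((135,((316,165),(316,240))),):
    q=[onz(d,*p,z) for p in a]; v=q[1]-q[0]; print("yaw",np.degrees(np.arctan2(v[1],v[0])))
c=np.hstack([cv2.resize(im[130:250,280:350],(350,600),interpolation=0)]); cv2.imwrite("pics/c1.png",c)
```

```text
red [(28, [294.9, 176.9]), (17, [295.8, 181.7])] []
yel [(137, [312.6, 149.6])]
blk [(11, [311.6, 161.1]), (27, [340.0, 161.0]), (856, [325.0, 199.2])]
yaw 26.413899296282057
```

View pics/c1.png

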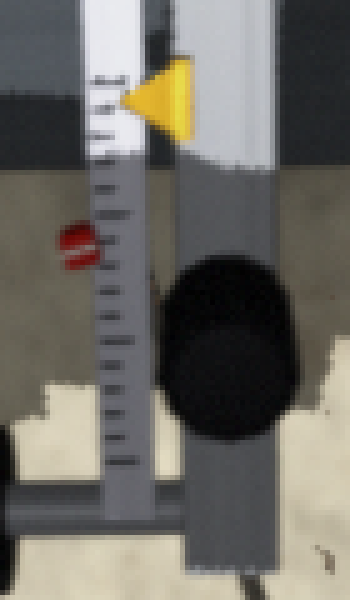

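```bash
python3 - <<'E'
from h import *
d=dict(np.load("w1.npz"))
k=onz(d,326,204.5,190);m=onz(d,295.6,180,146);p=onz(d,304,150,142)
print("knob",k,"mark",m,"ptr",p)
# rule edges and bar edges for yaw
for a,b,z in(((315.5,165),(317.2,244),135),((335.5,140),(335.8,244),135)):
    v=onz(d,*b,z)-onz(d,*a,z); print("yaw",np.degrees(np.arctan2(v[1],v[0])))
for y in(25,26,27,28):
    x=np.array([np.cos(np.radians(y)),np.sin(np.radians(y)),0]); print(y,"remain",(m-p)@x,"kp",(k-p)@x)
E
python3 st.py 514 349 150
```

```text
knob [513.57210223 351.44910157 190.        ] mark [516.86000983 321.24343543 146.        ] ptr [488.39630896 316.03709744 142.        ]
yaw 27.609549617842433
yaw 27.54568964677594
25 remain 27.9971672613683 kp 37.782777111769455
26 remain 27.865313236445033 kp 38.1514539586129
27 remain 27.724971167172598 kp 38.508509502999104
28 remain 27.57618380310481 kp 38.8538349823504
t 1.23 pos [512.4 349.9 279.6] y-yaw 116.93 z [-0.002 -0.001 -1.   ] F [-0.3  0.5  0.2] w 93.0 gf 0.0 q [ 0.42  0.36  1.25  0.    1.54 -1.62]
tool delta [ -1.3  -1.6 129.6]
```

Call:
send_rows:
  rows:
    - [-1, -1, 35, 0]
    - [-1, -1, 70, 0]
    - [-1, -1, 100, 0]
    - [-1, -1, 120, 0]
    - [-1, -1, 127, 0]
    - [-1, -1, 127, 0]

```text
time: 1.73
tool_pos: [510.7, 350.8, 151.9]
tcp_rot: [-0.235, 0.972, -0.0, -0.002]
force: [0.3, 0.3, 0.8]
grip_width: 93.1
grip_force: 0.0
```

Call:
send_rows:
  rows:
    - [0, 0, 0, 0]
    - [0, 0, 0, 0]
    - [0, 0, 0, 0]
    - [0, 0, 0, 0]
    - [0, 0, 0, 0]
    - [0, 0, 0, 0]
    - [0, 0, 0, 0]
    - [0, 0, 0, 0]
  jaw: 255

```text
time: 2.4
tool_pos: [513.6, 350.1, 153.7]
tcp_rot: [-0.234, 0.972, -0.0, 0.0]
force: [-0.3, 0.6, -0.6]
grip_width: 43.9
grip_force: 0.0
```

```bash
python3 st.py 514 350 152
```

```text
t 2.4 pos [513.6 350.1 153.7] y-yaw 117.05 z [ 0. -0. -1.] F [-0.3  0.6 -0.6] w 43.9 gf 0.0 q [ 0.42  0.43  1.45 -0.    1.26 -1.62]
tool delta [-0.4 -0.3  1.7]
```

Call:
send_rows:
  rows:
    - [0, 0, 0, 0]
    - [0, 0, 0, 0]
    - [0, 0, 0, 0]
    - [0, 0, 0, 0]
    - [0, 0, 0, 0]
    - [0, 0, 0, 0]
    - [0, 0, 0, 0]
    - [0, 0, 0, 0]

```text
time: 3.07
tool_pos: [513.8, 349.6, 153.6]
tcp_rot: [-0.234, 0.972, -0.0, 0.0]
force: [2.9, -4.1, -0.4]
grip_width: 24.5
grip_force: 30.0
```

Call:
send_rows:
  rows:
    - [-3, 0, 0, 0]
    - [-7, 0, 0, 0]
    - [-11, 0, 0, 0]
    - [-15, 0, 0, 0]
    - [-19, 0, 0, 0]
    - [-22, 0, 0, 0]
    - [-24, 0, 0, 0]
    - [-24, 0, 0, 0]

```text
time: 3.73
tool_pos: [532.5, 359.5, 153.5]
tcp_rot: [-0.234, 0.972, -0.001, -0.003]
force: [-5.8, -8.6, 5.2]
grip_width: 24.2
grip_force: 30.0
```

```bash
python3 st.py
python3 - <<'E'
from plant import cams
import cv2,numpy as np
d=cams.get_image("wrist"); np.savez("w2.npz",**d); im=d["pixels"]
t=cams.get_image("top"); np.savez("t2.npz",**t)
a=cv2.resize(im[100:300,240:400],(480,600),interpolation=0)
b=cv2.resize(t["pixels"][140:220,300:380],(320,320),interpolation=0)
cv2.imwrite("pics/c2.png",np.hstack([a,np.vstack([b,np.zeros((280,320,3),np.uint8)])]))
E
```

```text
t 3.73 pos [532.5 359.5 153.5] y-yaw 117.06 z [-0.005 -0.004 -1.   ] F [-5.8 -8.6  5.2] w 24.2 gf 30.0 q [ 0.42  0.47  1.38 -0.    1.29 -1.62]
```

View pics/c2.png

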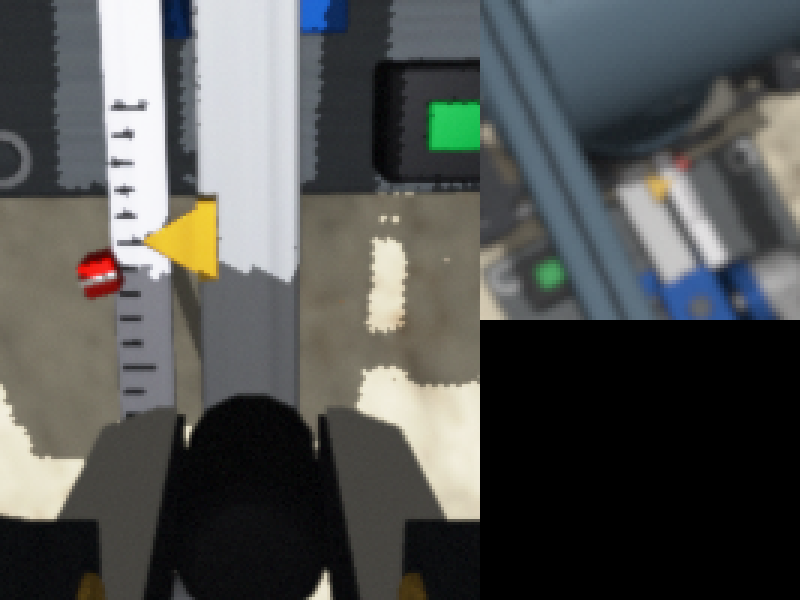

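Run:
```python
from h import *
d=dict(np.load("w2.npz")); im=d["pixels"]
x=np.array([np.cos(np.radians(27.5)),np.sin(np.radians(27.5)),0])
p=onz(d,288.7,180.3,142)
for m in(onz(d,273.3,192.7,146),onz(d,273.3,192.7,142)): print(m,(m-p)@x)
sub=im[180:205,262:286]
hsv=cv2.cvtColor(sub,cv2.COLOR_BGR2HSV)
ys,xs=np.where((hsv[...,1]>120)&((hsv[...,0]<8)|(hsv[...,0]>172))); print("red c",xs.mean()+262,ys.mean()+180,ys.min()+180,ys.max()+180,xs.min()+262,xs.max()+262)
np.set_printoptions(linewidth=250); print(im[182:202,264:282,1])
h=cv2.cvtColor(im,cv2.COLOR_BGR2HSV); m=cv2.inRange(h,(15,120,90),(35,255,255))[150:200,270:320]; ys,xs=np.where(m); print("tip",[(xx+270,ys[xs==xx].min()+150,ys[xs==xx].max()+150) for xx in range(xs.min(),xs.min()+6)])
```

```text
[516.89162079 321.03967951 146.        ] 6.0833847540190975
[518.12408484 320.94740919 142.        ] 7.133988029896112
red c 272.7852348993289 190.75838926174498 183 199 266 280
[[120 121 118 116 116 116 117 116 113 111 105  86  92 172 238 235 235 234]
 [120 122 118 117 115 109 109 103  73  63  46  33  51 145 236 242 243 243]
 [120 119 117 115 104  67  45  40  25  22  10  12  23  80 185 239 243 243]
 [120 119 116 106  64  25  10  10   5   4   3   4  10  35 128 234 243 243]
 [119 120 108  68  28   9   7   0   6   8   1  10   9  14  72 183 238 243]
 [117 110  84  31  12   6   8   6  14  16  27  30  17   6  37 105 186 236]
 [116 103  51  14  10  15  23  28  31  34  35  37  29   6  15  49 104 130]
 [112  83  33  18  22  27  30  32  33  37  36  38  34  30  23  19  42  48]
 [113  97  33  21  22  26  29  30  35  37  42  59 101 121  86  27  47  88]
 [113 103  55  22  15  26  41  58  84  97  95 145 233 229 143  40  47 113]
 [112 102  58  30  35  57 106 161 211 227 159 149 178 171 114  42  32  85]
 [113 107  92  85 102 134 144 153 168 174 140 101  93  70  48  17  27  79]
 [112 117 124 138 139 142 136 100  92  71  61  37  32  17  13   8  39  94]
 [112 113 121 130  92  74  58  36  32  20  17  16  14   9  14  19  62 116]
 [110 111 112 105  45  24  13  12   9  12  12  10   9  11  16  40  85 118]
 [111 112 111 101  54  19  11  14  10   9  21  20  32  44  63  76  48  51]
 [114 114 113 104  60  26  20  19  30  38  60  71 103 105 107 107  57  52]
 [116 117 115 113 102  77  61  71 100 106 108 110 117 116 114 121 115 116]
 [118 116 116 116 114 109 105 109 116 117 116 116 117 116 113 123 126 126]
 [120 119 119 116 117 115 116 114 116 115 117 117 116 115 110 123 127 127]]
tip [(288, np.int64(180), np.int64(180)), (289, np.int64(179), np.int64(181)), (290, np.int64(178), np.int64(182)), (291, np.int64(178), np.int64(182)), (292, np.int64(177), np.int64(183)), (293, np.int64(177), np.int64(183))]
```

Call:
send_rows:
  rows:
    - [-2, 0, 0, 0]
    - [-4, 0, 0, 0]
    - [-6, 0, 0, 0]
    - [-6.2, 0, 0, 0]
    - [-6.2, 0, 0, 0]
    - [-6.2, 0, 0, 0]

```text
time: 4.33
tool_pos: [537.7, 362.2, 153.5]
tcp_rot: [-0.234, 0.972, -0.001, -0.003]
force: [-6.7, -8.8, 6.3]
grip_width: 24.2
grip_force: 30.0
```

```bash
python3 st.py
cat > chk.py <<'E'
from plant import cams
from h import *
import sys
d=cams.get_image("wrist"); np.savez(sys.argv[1],**d); im=d["pixels"]
x=np.array([np.cos(np.radians(27.5)),np.sin(np.radians(27.5)),0])
M=np.array([516.87,321.1,146])
u,v=proj(d,M); print("mark expected px",u,v)
h=cv2.cvtColor(im,cv2.COLOR_BGR2HSV); m=cv2.inRange(h,(18,120,90),(35,255,255)); u=int(u);v=int(v)
m[:v-45]=0;m[v+45:]=0;m[:,:u]=0;m[:,u+65:]=0
n,l,s,c=cv2.connectedComponentsWithStats(m); i=1+s[1:,4].argmax(); ys,xs=np.where(l==i)
x0=xs.min(); tip=(x0-.2,ys[xs<=x0+3].mean()); print("tip",tip,s[i])
p=onz(d,*tip,142); print("remain (mark from before)",(M-p)@x)
g=im[v-12:v+13,u-10:u+11].astype(int); w=((g.min(2)>60)&(g[...,2]>g[...,1]+5)) ; print(np.argwhere(w).mean(0)[::-1]+[u-10,v-12] if w.any() else None)
cv2.imwrite("pics/%s.png"%sys.argv[1],cv2.resize(im[v-50:v+50,u-40:u+80],(720,600),interpolation=0))
print(u-40,v-50)
E
python3 chk.py w3
```

```text
t 4.33 pos [537.7 362.2 153.5] y-yaw 117.07 z [-0.006 -0.004 -1.   ] F [-6.7 -8.8  6.3] w 24.2 gf 30.0 q [ 0.42  0.48  1.37 -0.    1.3  -1.62]
mark expected px 272.833484352596 182.4982320963868
tip (np.float64(287.8), np.float64(180.07142857142858)) [288 166  25  28 392]
remain (mark from before) 0.4112454290437486
[269.79166667 182.29761905]
232 132
```

View pics/w3.png

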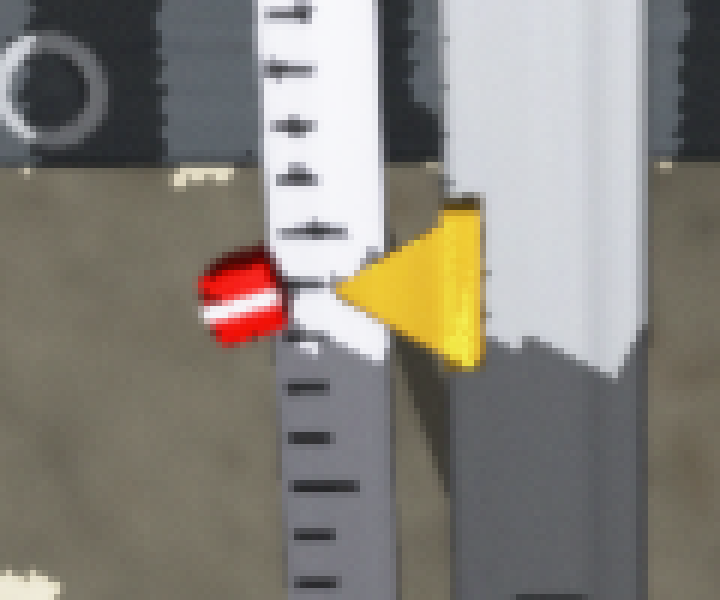

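Call:
send_rows:
  rows:
    - [-0.4, 0, 0, 0]
    - [-0.5, 0, 0, 0]
    - [-0.5, 0, 0, 0]
    - [-0.5, 0, 0, 0]

```text
time: 4.72
tool_pos: [537.9, 362.3, 153.6]
tcp_rot: [-0.234, 0.972, -0.001, -0.003]
force: [-6.9, -8.4, 5.1]
grip_width: 24.3
grip_force: 30.0
```

```bash
python3 st.py;python3 chk.py w4
```

```text
t 4.72 pos [537.9 362.3 153.6] y-yaw 117.07 z [-0.006 -0.004 -1.   ] F [-6.9 -8.4  5.1] w 24.3 gf 30.0 q [ 0.42  0.48  1.36 -0.    1.3  -1.62]
mark expected px 272.8172835865783 182.1088371843635
tip (np.float64(287.8), np.float64(180.07142857142858)) [288 166  25  28 390]
remain (mark from before) 0.1939453075580047
[269.73964497 182.55621302]
232 132
```

Call:
send_rows:
  rows:
    - [1, 0, 0, 0]
    - [2, 0, 0, 0]
    - [2.4, 0, 0, 0]
    - [2.4, 0, 0, 0]

```text
time: 5.1
tool_pos: [537.9, 362.3, 153.5]
tcp_rot: [-0.234, 0.972, -0.0, -0.001]
force: [-0.6, -6.2, 1.6]
grip_width: 24.2
grip_force: 30.0
```

```bash
python3 st.py;python3 chk.py w5
```

```text
t 5.1 pos [537.9 362.3 153.5] y-yaw 117.06 z [-0.002 -0.001 -1.   ] F [-0.6 -6.2  1.6] w 24.2 gf 30.0 q [ 0.42  0.48  1.37 -0.    1.29 -1.62]
mark expected px 272.75643003151055 182.10628762751412
tip (np.float64(287.8), np.float64(180.07142857142858)) [288 166  25  27 384]
remain (mark from before) 0.16906855371417168
[269.39106145 182.45810056]
232 132
```

Call:
send_rows:
  rows:
    - [0.5, 0, 0, 0]
    - [0.5, 0, 0, 0]
    - [0.5, 0, 0, 0]
    - [0.5, 0, 0, 0]
    - [0.5, 0, 0, 0]
    - [0.5, 0, 0, 0]
    - [0.5, 0, 0, 0]
    - [0.5, 0, 0, 0]
  jaw: 0

```text
time: 5.82
tool_pos: [538.2, 362.9, 153.7]
tcp_rot: [-0.234, 0.972, 0.0, 0.0]
force: [-0.1, -0.3, -0.7]
grip_width: 73.3
grip_force: 0.0
```

```bash
python3 st.py;python3 chk.py w6
```

```text
t 5.82 pos [538.2 362.9 153.7] y-yaw 117.06 z [ 0.  0. -1.] F [-0.1 -0.3 -0.7] w 73.3 gf 0.0 q [ 0.42  0.48  1.37  0.    1.29 -1.62]
mark expected px 272.0015660584628 181.0858892548623
tip (np.float64(286.8), np.float64(178.91666666666666)) [287 166  25  26 386]
remain (mark from before) 0.24966850309478422
[269.7124183  182.07843137]
232 131
```

```bash
python3 - <<'E'
from h import *
T=dict(np.load("top0.npz"));S=dict(np.load("scene0.npz"))
bt=max(blob(T["pixels"],(0,150,60),(8,255,255),(380,240,425,280))+blob(T["pixels"],(172,150,60),(180,255,255),(380,240,425,280)))
bs=max(blob(S["pixels"],(0,150,60),(8,255,255),(320,225,375,265))+blob(S["pixels"],(172,150,60),(180,255,255),(320,225,375,265)))
print(bt,bs)
A=[ray(T,*bt[1]),ray(S,*bs[1])]
o1,r1=A[0];o2,r2=A[1]; k=np.linalg.lstsq(np.c_[r1,-r2],o2-o1,rcond=None)[0]
print(o1+k[0]*r1,o2+k[1]*r2)
E
python3 st.py 355 224 310
```

```text
(269, [403.9, 258.1]) (395, [346.1, 243.7])
[357.00529482 225.02728377 252.06479369] [357.33856222 224.57796357 252.13088708]
t 5.87 pos [538.2 362.9 153.6] y-yaw 117.06 z [-0.  0. -1.] F [-0.1 -0.3  0.5] w 77.1 gf 0.0 q [ 0.42  0.48  1.37  0.    1.29 -1.62]
tool delta [ 226.3  -40.3 -156.4]
```

Call:
send_rows:
  rows:
    - [0, 0, -10, 0]
    - [0, 0, -35, 0]
    - [0, 0, -75, 0]
    - [0, 0, -115, 0]
    - [0, 0, -145, 0]
    - [0, 0, -155, 0]
    - [0, 0, -155, 0]

```text
time: 6.45
tool_pos: [539.5, 363.4, 313.4]
tcp_rot: [-0.234, 0.972, 0.001, 0.004]
force: [0.2, -0.6, -0.3]
grip_width: 92.8
grip_force: 0.0
```

Call:
send_rows:
  rows:
    - [30, -5, 0, 0]
    - [68, -12, 0, 0]
    - [106, -19, 0, 0]
    - [144, -26, 0, 0]
    - [180, -32, 0, 0]
    - [210, -37, 0, 0]
    - [224, -40, 0, 0]
    - [225, -40, 0, 0]
  jaw: 255

```text
time: 7.12
tool_pos: [352.9, 223.3, 307.4]
tcp_rot: [-0.234, 0.972, -0.0, -0.001]
force: [-0.1, -0.1, 0.8]
grip_width: 44.1
grip_force: 0.0
```

Call:
send_rows:
  rows:
    - [0, 0, 0, 0]
    - [0, 0, 0, 0]
    - [0, 0, 0, 0]
    - [0, 0, 0, 0]
    - [0, 0, 0, 0]
    - [0, 0, 0, 0]
    - [0, 0, 0, 0]
    - [0, 0, 0, 0]

```text
time: 7.78
tool_pos: [356.2, 225.0, 308.5]
tcp_rot: [-0.234, 0.972, -0.0, -0.0]
force: [-0.0, 0.5, 0.6]
grip_width: 0.7
grip_force: 0.0
```

```bash
python3 st.py 357 225 262
python3 - <<'E'
from plant import cams
from h import *
for n in("wrist","scene"):
    d=cams.get_image(n); np.savez(n+"7.npz",**d); cv2.imwrite(f"pics/{n}7.png",d["pixels"])
    print(n,blob(d["pixels"],(0,150,60),(8,255,255))[:20], proj(d,[357,225,252]))
E
```

```text
t 7.78 pos [356.2 225.  308.5] y-yaw 117.07 z [-0. -0. -1.] F [-0.   0.5  0.6] w 0.7 gf 0.0 q [ 0.3  -0.03  1.65 -0.    1.52 -1.75]
tool delta [-0.7 -0.3 46.5]
wrist [(2338, [107.9, 157.0]), (1567, [195.2, 213.8]), (4, [210.5, 191.8]), (2077, [322.3, 217.3]), (121, [543.5, 289.3]), (78, [75.0, 374.8])] [np.float64(321.9965286973233), np.float64(217.7990831387845)]
scene [(255, [345.1, 242.7]), (10, [430.1, 280.1]), (3, [431.3, 293.0])] [np.float64(345.7435318460458), np.float64(243.79088680137653)]
```

View pics/scene7.png

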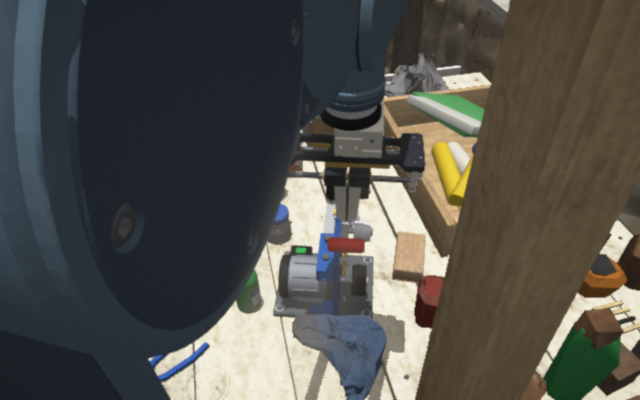

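Call:
send_rows:
  rows:
    - [0, 0, 15, 0]
    - [0, 0, 32, 0]
    - [0, 0, 42, 0]
    - [0, 0, 46, 0]
    - [0, 0, 46, 0]
    - [0, 0, 46, 0]

```text
time: 8.38
tool_pos: [356.3, 224.9, 263.1]
tcp_rot: [-0.234, 0.972, -0.0, 0.0]
force: [-1.3, -0.3, -0.4]
grip_width: 0.2
grip_force: 0.0
```

Call:
send_rows:
  rows:
    - [1, 0, 4, 0]
    - [2.5, 0, 8, 0]
    - [4, 0, 13, 0]
    - [5.5, 0, 18, 0]
    - [6.7, 0, 23, 0]
    - [7.5, 0, 28, 0]
    - [8.2, 0, 33, 0]
    - [8.2, 0, 33, 0]

```text
time: 9.05
tool_pos: [347.3, 220.1, 230.1]
tcp_rot: [-0.234, 0.972, -0.001, -0.001]
force: [-6.3, -4.2, 10.8]
grip_width: 0.9
grip_force: 5.1
```

```bash
python3 st.py 357 225 182
python3 - <<'E'
from plant import cams
from h import *
d=cams.get_image("wrist"); print(blob(d["pixels"],(0,150,60),(8,255,255)))
cv2.imwrite("pics/w8.png",d["pixels"])
E
```

```text
t 9.05 pos [347.3 220.1 230.1] y-yaw 117.07 z [-0.002 -0.002 -1.   ] F [-6.3 -4.2 10.8] w 0.9 gf 5.1 q [ 0.29 -0.    1.81 -0.    1.33 -1.75]
tool delta [-11.   -0.   48.1]
[(3152, [63.9, 177.4]), (153, [37.0, 187.2]), (3, [94.7, 190.0]), (25, [46.8, 205.7]), (2302, [167.9, 247.9]), (1617, [322.7, 242.6])]
```

View pics/w8.png

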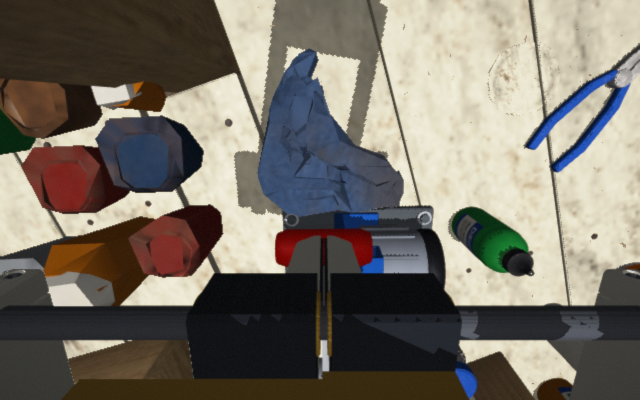

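Call:
send_rows:
  rows:
    - [1, 0, 5, 0]
    - [1.5, 0, 11, 0]
    - [1.3, 0, 17, 0]
    - [1, 0, 23, 0]
    - [0.5, 0, 29, 0]
    - [0, 0, 35, 0]
    - [-1, 0, 41, 0]
    - [-1.7, 0, 45, 0]

```text
time: 9.77
tool_pos: [348.9, 221.0, 185.3]
tcp_rot: [-0.234, 0.972, -0.001, -0.001]
force: [-7.4, -3.6, 12.2]
grip_width: 0.4
grip_force: 6.1
```

```bash
python3 st.py 357 225 182
```

```text
t 9.77 pos [348.9 221.  185.3] y-yaw 117.08 z [-0.002 -0.002 -1.   ] F [-7.4 -3.6 12.2] w 0.4 gf 6.1 q [ 0.29  0.04  1.89 -0.    1.22 -1.75]
tool delta [-9.  -0.1  3.2]
```

Call:
send_rows:
  rows:
    - [0, 0, 2, 0]
    - [0, 0, 4, 0]
    - [0, 0, 5.5, 0]
    - [0, 0, 6.5, 0]
    - [0, 0, 6.5, 0]
    - [0, 0, 6.5, 0]

```text
time: 10.27
tool_pos: [349.6, 221.3, 182.0]
tcp_rot: [-0.234, 0.972, -0.001, 0.0]
force: [-14.3, -6.7, 35.4]
grip_width: 0.6
grip_force: 17.4
```

```bash
python3 st.py 357 225 182
```

```text
t 10.27 pos [349.6 221.3 182. ] y-yaw 117.11 z [ 0.001 -0.001 -1.   ] F [-14.3  -6.7  35.4] w 0.6 gf 17.4 q [ 0.29  0.04  1.89 -0.    1.21 -1.75]
tool delta [-8.3 -0.1  0. ]
```

Call:
send_rows:
  rows:
    - [0, 0, -0.7, 0]
    - [0, 0, -1.4, 0]
    - [0, 0, -1.4, 0]
    - [0, 0, -1.4, 0]
    - [0, 0, -1.4, 0]
    - [0, 0, -1.4, 0]

```text
time: 10.77
tool_pos: [349.5, 221.3, 182.2]
tcp_rot: [-0.234, 0.972, -0.001, -0.0]
force: [-9.8, -4.8, 23.8]
grip_width: 0.4
grip_force: 12.1
```

```bash
python3 st.py 357 225 182
python3 - <<'E'
from plant import cams
from h import *
a=cams.get_image("scene"); t=cams.get_image("top")
print("top proj mark",proj(t,[516.9,321.1,146]),"scene",proj(a,[516.9,321.1,146]))
A=cv2.resize(a["pixels"][175:300,270:390],(480,500),interpolation=0);B=cv2.resize(t["pixels"][140:220,310:390],(320,320),interpolation=0)
cv2.imwrite("pics/f.png",np.hstack([A,np.vstack([B,np.zeros((180,320,3),np.uint8)])]))
for n,d,b in(("t",t,(335,170,365,205)),("s",a,(325,190,360,235))): print(n,"yel",blob(d["pixels"],(15,110,90),(35,255,255),b),"red",blob(d["pixels"],(0,120,60),(8,255,255),b))
E
```

```text
t 10.77 pos [349.5 221.3 182.2] y-yaw 117.09 z [ 0.    -0.001 -1.   ] F [-9.8 -4.8 23.8] w 0.4 gf 12.1 q [ 0.29  0.04  1.89 -0.    1.21 -1.75]
tool delta [-8.4 -0.1  0.2]
top proj mark [np.float64(349.2770329518893), np.float64(180.15919886927645)] scene [np.float64(343.82205156689713), np.float64(210.10434475188234)]
t yel [(13, [343.0, 184.0])] red []
s yel [] red []
```

View pics/f.png

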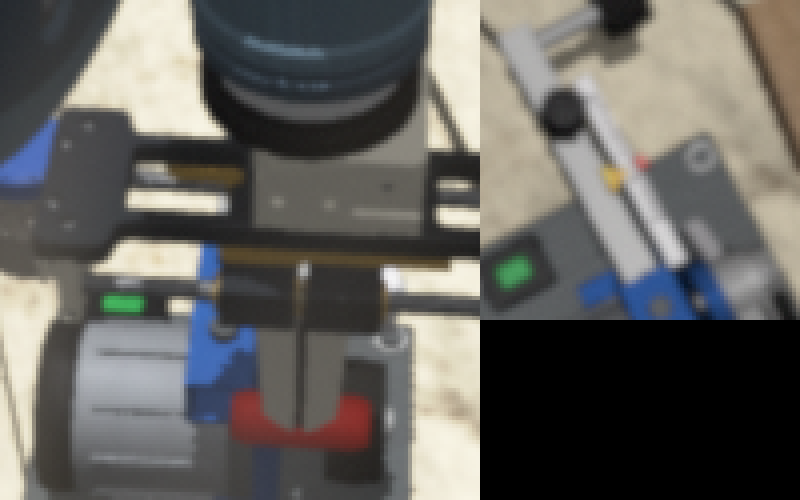

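The scene view shows the closed fingers pressing the middle of the red grip (about 300,425 in the crop), which is down. The top view shows the brass pointer (about 612,178) still level with the red clip (about 640,163) along the grinder's y.

```bash
python3 -c "
from plant import job
print(job.finish_job())"
```

```text
the job is handed in; nothing more can be done
None
```

The job is handed in: the tool arm's pointer was about 0.2 mm short of the clip line when I let the knob go and still level with the clip in the last top view, and the hand is holding the tension arm down on its stop with about 24 N; bottle, jar and block were not touched.

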